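# Unlock the medicine box and hold its sprung key turned

### The job

Take the red-headed key from the wooden key rack, drawing it out through the open front of its slot, and push it fully home in the lock on the white medicine box; its pins are sticky, so rock the key gently from side to side to ease it past them and do not force it. Then turn the key clockwise about a quarter, as far as it goes, so that the lid springs up, and finish while still holding the key turned: the lock is sprung and would snap back before I have lifted the lid. Leave the blue key hanging in its slot.

Things in the scene. Friction and masses are not known exactly. Their poses are not given: they have to be found in the camera images.
- red_key: Key with a red plastic head. Origin: centre of the underside of its round shoulder (18 mm across, 4 mm high). z runs up through the head, y across blade and head, x through their thickness. Head 10 x 32 x 34 mm, 12 to 46 mm above the origin. Below: round neck 6 mm thick, 20 mm long, then flat blade 5 x 13 mm, blunt tip (4 mm wide) 42 mm below. Alike after a half turn. About 40 g.
- blue_key: The same key with a blue head. It belongs to something else and stays in its slot in the rack. Same origin and axes.
- key_rack: Fixed beech key rack, 136 mm wide, shelf top 85 mm up, 8 mm thick. Origin under it on the worktop; -x is its front. Two 9 mm slots at y = +35 and -35 mm run along x, open at the front edge (x = -28 mm). A key hangs at x = 0, neck in the slot, shoulder on the shelf, blade (wider than the slot) across y below. A 3 mm lip runs along the front edge: lift 5 to 9 mm, then draw out to -x; never straight up.
- med_box: Fixed white steel medicine box with a green cross on its lid, 190 (x) x 220 (y) x 100 mm. Origin: centre of its underside; -x is its front, z up. The front 85 mm of the top is a fixed deck with the lock; the lid behind it is hinged at the back.
- keyhole (a point): Centre of the lock's raised face, 104 mm above the worktop, 53 mm in front of the box's centre; axes as the box's. Keyhole straight down, 16 mm along y by 7.6 mm along x, mouth flared by 3.5 mm; takes the blade only along y (either way round). Shoulder resting on this face = fully home. Face 15 mm thick; the blade turns only below it, in the barrel, when the key is within 5 mm of home.
- barrel (a joint): Turn of the lock barrel in rad, 0 locked; grows clockwise seen from above, to a stop at 1.45. The blade has about 0.2 rad of play. A return spring (0.04 to 0.11 N m) swings it back when let go. Two sticky sprung pins, 24 and 30 mm down its slot, one at each end (y), jam a straight push (over 40 N); rocked +-1.5 mm along y a few times under about 12 N the key slips past, needing some 5 N sideways.
- lid (a joint): Opening of the box's lid in rad: 0 shut and locked; it springs up to its stop at 0.25 (front edge, 45 mm behind the keyhole, 26 mm higher) once the barrel has turned about 0.8.

How it is judged:
On the way, in this order (a step that is already met when the one before it is completed fails the run):
1. the red key is out of the rack and held clear of it (horizontal distance between red_key and key_rack above 0.14 m and height (world z) of red_key above 0.06 m and contact force between the fingers and red_key above 2 N), for 0.1 s.
2. the red key is fully home in the lock, which has not been turned yet (horizontal distance between red_key and keyhole below 0.003 m and z of red_key in the frame of keyhole between -0.004 and 0.003 m and angle between red_key's own z axis and vertical below 0.12 rad and value of joint barrel below 0.25 rad), for 0.1 s.
At the end, for the whole second after the job is handed in: The red key is fully home (shoulder within 3 mm of the lock's face and 3 mm of its axis, within 0.12 rad of upright), the fingers still grip it, the barrel is turned by more than 1.15 rad and kept there against its spring, and the lid has sprung up (more than 0.2 rad) (horizontal distance between red_key and keyhole below 0.003 m and z of red_key in the frame of keyhole between -0.004 and 0.003 m and angle between red_key's own z axis and vertical below 0.12 rad and value of joint barrel above 1.15 rad and value of joint lid above 0.2 rad and contact force between the fingers and red_key above 2 N); the arm keeps its last pose, push and grip.
It fails at once if the blue key is moved by more than 20 mm (distance of blue_key from where it was at the start of the episode above 0.02 m).
It fails at once if the key is forced while it is pushed in: contact forces adding up to more than 55 N between it and the lock before it is home (z of red_key in the frame of keyhole above 0.003 m and contact force between red_key and med_box above 55 N).
It also fails if it takes over 56 s, if anything falls off the work surface, if the arm or the gripper's body presses on something with over 40 N, if the wrist force passes 120 N, or if a joint passes its speed limit or range.

### The arm

A 6-joint arm with a two-finger parallel gripper is mounted at the origin on a cart in front of the work surface, level with it; the furniture and walls round the work are solid. World frame = base frame: x ahead of the robot, y to its left, z up, the work surface at z = 0. Lengths are in m, angles in rad, forces in N, time in s.
With the tool pointing down it reaches from about 0.3 to 0.775 m from the base axis. Payload 14.6 kg.
Tool frame: the origin (TCP) lies at the centre of the arm's flange, where the gripper is bolted on; the fingertips stand 199 mm ahead of it and the grasp point (between the pads) lies ctrl.tcp_to_grasp ahead of it (ctrl.tcp_to_grasp is the distance from the TCP to the grasp point, in m); z points along the fingers, y is the line along which they close (so a half turn about z gives the same grasp; the last joint's range is limited). The gripper opens to 94 mm and grips with 3 to 60 N. Pads are 16 mm wide; open, the fingers measure 119 mm over their backs; the gripper's body (75 mm by 177 mm) begins 78 mm behind the grasp point.
Start: joints at [1.095, 0.3, 1.521, -0, 1.321, -0.067], TCP at [0.219, 0.505, 0.405] pointing down, gripper open.
Joint ranges: [-3.03, 3.03], [-0.79, 2.21], [0.23, 2.52], [-1.04, 4.18], [0, 3.07], [-2.55, 2.55]. Speed limits (rad/s): [2.22, 2.22, 2.57, 3.14, 3.14, 3.14].

### API

Orientations are given as [roll, pitch, yaw] about the fixed x, y, z axes, in that order (R = Rz(yaw) Ry(pitch) Rx(roll)).
In Python, from station import ctrl gives the robot as it stands. The module is installed in compiled form; this text tells all that it offers.
- The arm moves only by the shell command python3 -m jog 'ROWS' [OPENING] [FORCE]. ROWS is JSON, a list of rows, each a list of 6 numbers: the shift along the tool's x, y, z in cm, then the turn, a rotation vector about the tool's x, y, z in rad. In form: [[tx, ty, tz, ax, ay, az], ...]. A call has 1 to 8 rows; each row is the pose to reach, as a shift and turn from the pose commanded when the call began, along the tool's axes at that moment; what a row does not reach only later rows make up. A row lasts 1/10 s, in which the tool goes at most 50 mm and 8.59 degrees, less where a joint would pass 70% of its speed; a pose out of reach is approached as far as the arm can. A call with a gripper value outside its range is refused whole. OPENING is the opening in per cent of the stroke, from 0 (shut) to 100 (fully open), set as the call begins (- or left out, the last holds). The fingers move at their own pace and stop on an object; FORCE is the grip in N (left out, the last holds). Time passes only in rows, so rows that repeat a pose let the fingers close. It gives the time, the measured TCP pose, the force, the opening and the grip force at its end, in the units of the state.
- ctrl.get_obs(): the state, without advancing time (a new reading comes with each control period).
- ctrl.camera(name): name is "side" or "top" or "wrist"; returns a dict with "img" (384x512x3 uint8, blue, green, red), "intrinsics" (3x3 intrinsics, pixels), "R" (3x3) and "t" (3): a world point X has camera coordinates R X + t. Camera axes: x right, y down, z forward; pixel columns grow to the right and rows downward; lengths in m; the calibration is good to about 2 mm. A picture is of the moment at which its call begins. There is no depth.
- ctrl.hand_in(): hands the job in; it is judged then, once.
The state is a dict: "time_s": time; "qpos": joint angles; "joint_vel": joint speeds; "tau": joint torques, N m; "ee_pos": TCP position; "eef_rot": TCP orientation; "force": force on the tool from outside, world axes, zero at the start; "moment": the same for the moment, N m; "grip_width": finger opening in m; "grip_force": force on a finger pad.
Only numpy, scipy, OpenCV 4.12 (cv2) and the standard library are available. Lean on these libraries where they do the work, as an engineer would, in place of code of your own. Each camera call takes 0.05 s, during which the arm holds its last target. There are 200 camera calls.

## Working session

There is one attempt and no reset: what is moved stays moved. The work goes in short steps, Python scripts to look and compute and a shell command to move; the robot and the scene stay as the last step left them, time stands still between calls to the robot, and variables do not carry over. Pictures are saved under pics/ and viewed, at most 10 in all, crops included, and the job is handed in when it is done.

```bash
mkdir -p pics; python3 - <<'E'
from station import ctrl
import cv2,numpy as np,pickle
o=ctrl.get_obs();print({k:np.round(v,3) for k,v in o.items()},ctrl.tcp_to_grasp)
ims=[]
for n in("side","top","wrist"):
    c=ctrl.camera(n);pickle.dump(c,open(n+'.pkl','wb'));cv2.imwrite(f'pics/{n}0.png',c['img']);print(n,c['intrinsics'].round(1).tolist(),c['R'].round(3).tolist(),c['t'].round(3))
E
```

```text
{'time_s': np.float64(0.0), 'qpos': array([ 1.095,  0.3  ,  1.522,  0.   ,  1.321, -0.067]), 'joint_vel': array([ 0.001, -0.001, -0.002,  0.   , -0.   , -0.   ]), 'tau': array([-0.0000e+00, -5.3181e+01, -3.5274e+01,  7.1000e-02,  2.4000e-02,
       -0.0000e+00]), 'ee_pos': array([0.219, 0.505, 0.404]), 'eef_rot': array([-3.14 , -0.   ,  2.733]), 'force': array([-0.348,  0.065,  0.118]), 'moment': array([ 0.013, -0.018, -0.018]), 'grip_force': np.float64(0.0), 'grip_width': np.float64(0.094)} 0.1804
side [[491.7, 0.0, 253.3], [0.0, 491.7, 188.0], [0.0, 0.0, 1.0]] [[-0.999, 0.034, -0.016], [0.034, 0.611, -0.791], [-0.017, -0.791, -0.612]] [0.492 0.01  1.348]
top [[378.5, 0.0, 252.5], [0.0, 378.5, 193.2], [0.0, 0.0, 1.0]] [[-0.014, -1.0, -0.003], [-0.988, 0.015, -0.154], [0.154, 0.001, -0.988]] [0.072 0.539 0.947]
wrist [[291.4, 0.0, 250.3], [0.0, 291.4, 194.3], [0.0, 0.0, 1.0]] [[0.399, 0.917, -0.001], [0.882, -0.383, 0.276], [0.253, -0.112, -0.961]] [-0.549 -0.028  0.393]
```

View pics/top0.png

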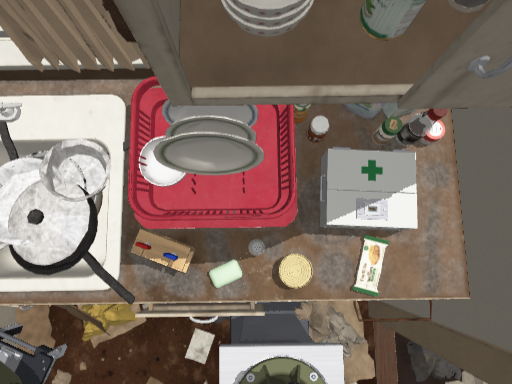

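View pics/side0.png

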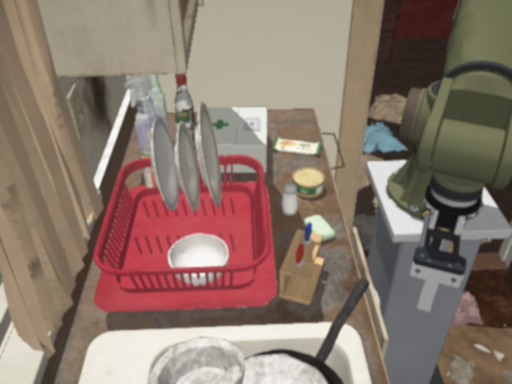

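The top view shows the rack near (162,250), with the red key near (143,246) and the blue near (171,257). The box is near (370,190) and its lock near (373,208). The side view shows the red head near (300,253). I'll zoom in next.

```bash
python3 - <<'E'
import cv2,numpy as np,pickle
t=pickle.load(open('top.pkl','rb'))['img'];s=pickle.load(open('side.pkl','rb'))['img'];w=pickle.load(open('wrist.pkl','rb'))['img']
z=lambda i,x,y,a,b:cv2.resize(i[y:y+b,x:x+a],(400,300),interpolation=cv2.INTER_CUBIC)
A=np.vstack([np.hstack([z(t,122,220,80,60),z(t,320,170,100,75)]),np.hstack([z(s,265,215,80,60),cv2.resize(w,(400,300))])])
cv2.imwrite('pics/z0.png',A)
E
```

```text
(no output)
```

View pics/z0.png

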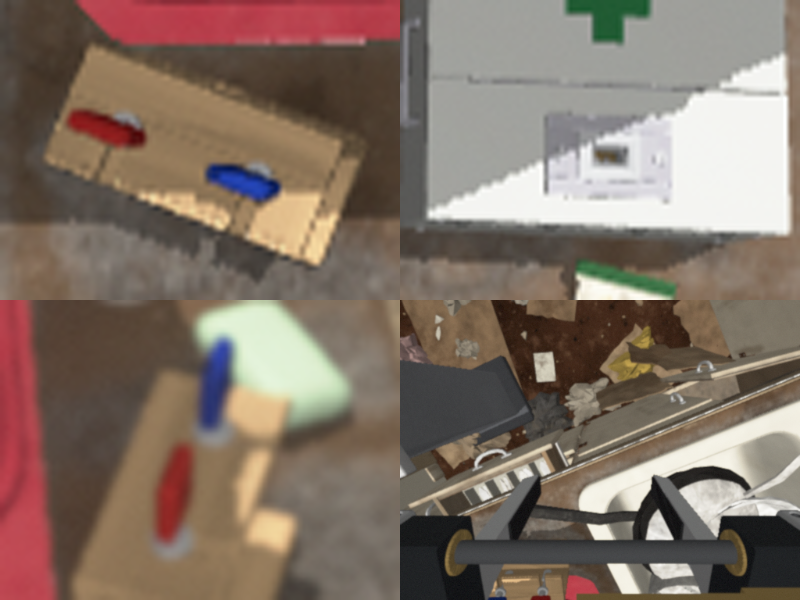

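The zoom shows the red head at about top px (143,246) and the blue at about (170.5,256). The slots open towards the bottom of the picture (the robot side), and the keyhole is at about top px (372.5,208.8). Next I'll compute positions.

```bash
cat > h.py <<'E'
import cv2,numpy as np
def ray(c,uv):
    d=c['R'].T@np.linalg.solve(c['intrinsics'],[*uv,1.]); return -c['R'].T@c['t'],d
def plane(c,uv,z):
    o,d=ray(c,uv); return o+d*(z-o[2])/d[2]
def tri(r):
    A=b=0
    for o,d in r:
        d=d/np.linalg.norm(d);P=np.eye(3)-np.outer(d,d);A=A+P;b=b+P@o
    return np.linalg.solve(A,b)
def blob(img,col,roi=None,sat=110):
    h=cv2.cvtColor(img,cv2.COLOR_BGR2HSV).astype(int);H=h[...,0]
    m=((H<8)|(H>172)) if col=='red' else (abs(H-113)<14)
    m=m&(h[...,1]>sat)&(h[...,2]>40)
    q=np.zeros_like(m)
    x,y,a,b=roi or (0,0,512,384); q[y:y+b,x:x+a]=1
    m=(m&q).astype(np.uint8)
    n,l,s,c=cv2.connectedComponentsWithStats(m); i=1+np.argmax(s[1:,4]); 
    return c[i],s[i],np.argwhere(l==i)[:,::-1]
E
python3 - <<'E'
from h import *
import pickle
t=pickle.load(open('top.pkl','rb'));s=pickle.load(open('side.pkl','rb'))
for col,rt,rs in(('red',(132,236,22,18),(292,240,18,28)),('blue',(160,248,22,16),(300,218,18,30))):
    a,sa,pa=blob(t['img'],col,rt);b,sb,pb=blob(s['img'],col,rs)
    X=tri([ray(t,a),ray(s,b)]);print(col,a.round(1),sa,b.round(1),sb,X.round(4),plane(t,a,.114).round(4),plane(s,b,.114).round(4))
    d=cv2.fitLine(pa.astype(np.float32),cv2.DIST_L2,0,.01,.01).ravel()
    p=plane(t,a+d[:2]*5,.114)-plane(t,a-d[:2]*5,.114);print('head dir deg',np.degrees(np.arctan2(p[1],p[0])))
# shelf corners (top image zoom) z=.085
for uv in[(122+95/5,220+45/5),(122+45/5,220+160/5),(122+362/5,220+148/5),(122+320/5,220+267/5)]:print('rack c',plane(t,uv,.085).round(4))
for uv in[(320+428/4-100,170+215/4),(320+790/4-100,170+233/4)]:print('box front',plane(t,uv,.1).round(4))
g=t['img'][200:217,362:384].mean(2);print(g.astype(int))
E
```

```text
red [142.6 245.3] [135 242  16   8  69] [299.3 253.1] [296 244   8  19 103] [0.4074 0.3275 0.1132] [0.4076 0.3273 0.114 ] [0.4074 0.3284 0.114 ]
head dir deg -108.1332743358134
blue [170.3 255.9] [164 253  14   7  58] [307.7 230.7] [306 223   5  17  52] [0.3819 0.2612 0.1133] [0.3819 0.261  0.114 ] [0.382  0.2619 0.114 ]
head dir deg -109.85363568048587
rack c [0.4481 0.3408 0.085 ]
rack c [0.3924 0.3635 0.085 ]
rack c [0.396  0.2086 0.085 ]
rack c [0.3393 0.2284 0.085 ]
box front [ 0.4533 -0.115   0.1   ]
box front [ 0.4393 -0.3333  0.1   ]
[[135 135 134 135 133 134 135 135 134 133 133 134 133 134 134 133 166 168
  167 219 220 227]
 [134 137 138 139 135 134 133 134 134 134 134 133 132 133 167 168 218 220
  219 220 220 219]
 [132 138 140 147 141 141 140 142 135 138 136 135 165 167 206 209 219 220
  213 215 214 216]
 [129 128 125 146 148 149 149 148 132 182 183 183 223 225 206 207 224 224
  209 211 209 213]
 [130 128 126 147 148 148 150 187 188 235 236 236 236 236 236 236 235 234
  223 219 218 218]
 [130 128 127 146 144 183 152 223 225 225 226 225 225 229 230 233 231 232
  222 219 218
[... 329 characters left out ...]
0  69  87 104 144 210 228 232
  221 219 219 186]
 [218 215 196 234 234 229 178 153 117 136 119 104 104 112 153 212 227 232
  221 218 219 184]
 [218 215 195 234 234 228 201 192 184 183 182 181 173 173 182 216 226 232
  221 220 219 219]
 [218 215 194 233 234 235 236 236 231 231 231 230 230 230 224 227 225 232
  221 218 219 220]
 [217 215 196 235 236 236 237 236 236 236 236 236 236 236 236 236 230 232
  220 220 219 220]
 [220 219 212 234 227 223 232 231 232 231 225 223 224 222 222 223 225 225
  214 206 205 210]
 [225 224 231 229 203 189 222 218 221 218 198 189 196 184 181 188 193 211
  211 193 192 201]
 [221 221 221 221 221 221 220 222 221 221 221 221 221 221 221 221 221 220
  227 226 225 224]]
```

```bash
cat >> h.py <<'E'
from scipy.spatial.transform import Rotation as Ro
def rel(goal,yaw_deg):
    from station import ctrl
    o=ctrl.get_obs();R=Ro.from_euler('xyz',o['eef_rot']);G=Ro.from_euler('xyz',[np.pi,0,np.radians(yaw_deg)])
    print('t',round(float(o['time_s']),2),'pos',o['ee_pos'].round(4),'rpy',np.degrees(o['eef_rot']).round(2),'F',o['force'].round(1),'w',o['grip_width'].round(4),'gf',o['grip_force'].round(1))
    print('ROW cm',(R.inv().apply(np.array(goal)-o['ee_pos'])*100).round(2),'rot',(R.inv()*G).as_rotvec().round(3))
E
python3 - <<'E'
from h import *
import pickle
rel([.4074,.3275,.36],68.7)
t=pickle.load(open('top.pkl','rb'))
g=t['img'][200:217,362:384].mean(2)
m=np.zeros_like(g,bool);m[5:12,6:16]=1
w=np.where(m,np.clip(200-g,0,None)*(g<175),0);ys,xs=np.mgrid[200:217,362:384]
uv=(w*xs).sum()/w.sum(),(w*ys).sum()/w.sum();print('hole',uv,plane(t,uv,.104))
E
```

```text
Traceback (most recent call last):
  File "h.py", line 24, in rel
    print('t',round(float(o['time_s']),2),'pos',o['ee_pos'].round(4),'rpy',np.degrees(o['eef_rot']).round(2),'F',o['force'].round(1),'w',o['grip_width'].round(4),'gf',o['grip_force'].round(1))
                                                                                                                                         ^^^^^^^^^^^^^^^^^^^^^
AttributeError: 'float' object has no attribute 'round'
```

```bash
sed -i "s/o\['grip_width'\].round(4)/round(float(o['grip_width']),4)/;s/o\['grip_force'\].round(1)/round(float(o['grip_force']),1)/" h.py
python3 - <<'E'
from h import *
import pickle
rel([.4074,.3275,.36],68.7)
t=pickle.load(open('top.pkl','rb'))
g=t['img'][200:217,362:384].mean(2)
m=np.zeros_like(g,bool);m[5:12,6:16]=1
w=np.where(m,np.clip(200-g,0,None)*(g<175),0);ys,xs=np.mgrid[200:217,362:384]
uv=(w*xs).sum()/w.sum(),(w*ys).sum()/w.sum();print('hole',uv,plane(t,uv,.104))
E
```

```text
t 0.15 pos [0.2186 0.5047 0.4042] rpy [-179.95   -0.    156.58] F [-1.1 -0.4 -0.1] w 0.0939 gf 0.0
ROW cm [-24.36  -8.75   4.43] rot [-1.000e-03  1.000e-03  1.534e+00]
hole (np.float64(372.03206856702616), np.float64(208.25433359013866)) [ 0.48907868 -0.22522846  0.104     ]
```

```bash
python3 -m jog '[[-3,-1.1,0.6,0,0,0.15],[-6,-2.2,1.2,0,0,0.3],[-9,-3.3,1.7,0,0,0.45],[-12,-4.4,2.2,0,0,0.6],[-15,-5.4,2.6,0,0,0.75],[-18,-6.5,3,0,0,0.9],[-21.3,-7.7,3.2,0,0,1.03],[-24.4,-8.75,3.4,0,0,1.16]]' 55 20 && python3 -m jog '[[0,0,0,0,0,0.15],[0,0,0,0,0,0.3],[0,0,0,0,0,0.374],[0,0,0,0,0,0.374],[0,0,0,0,0,0.374]]'; python3 - <<'E'
from h import *
from station import ctrl
rel([.4074,.3275,.36],68.7)
c=ctrl.camera('wrist');cv2.imwrite('pics/w1.png',c['img'])
for col in('red','blue'):
    try:
        a,s,p=blob(c['img'],col);print(col,a,s,plane(c,a,.114).round(4))
    except Exception as e:print(e)
E
```

```text
time_s: 0.95
ee_pos: [0.4086, 0.3262, 0.3704]
eef_rot: [-3.141, 0.0, 1.567]
force: [0.8, -0.4, 0.8]
grip_width: 0.0515
grip_force: 0.0
time_s: 1.45
ee_pos: [0.4077, 0.3274, 0.3705]
eef_rot: [-3.141, 0.0, 1.201]
force: [0.8, 0.3, -0.3]
grip_width: 0.0518
grip_force: 0.0
t 1.45 pos [0.4077 0.3274 0.3705] rpy [-1.7999e+02  1.0000e-02  6.8830e+01] F [ 0.8  0.3 -0.3] w 0.0518 gf 0.0
ROW cm [-0.   -0.03  1.05] rot [-0.     0.     0.002]
red [394.77635832 179.19233492] [  282    28   230   280 32485] [0.5285 0.3077 0.114 ]
blue [249.36057692 282.37740385] [244 259  11  46 416] [0.3802 0.2604 0.114 ]
```

View pics/w1.png

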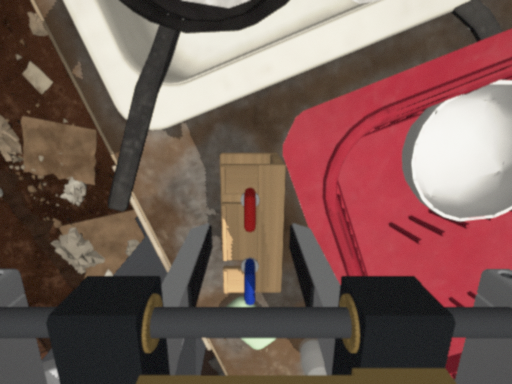

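The wrist view shows the red head at (249,208), the blue head at (249,282), and the slots opening to the left. I'll check where the grasp point projects.

```bash
python3 - <<'E'
from h import *
from station import ctrl
c=ctrl.camera('wrist')
P=lambda X:(lambda v:v[:2]/v[2])(c['intrinsics']@(c['R']@np.array(X)+c['t']))
print('cam',(-c['R'].T@c['t']).round(3))
print('grasp',P([.4077,.3274,.19]),'descended',P([.4077,.3274,.114]))
a,s,p=blob(c['img'],'red',(235,180,30,60));print(a,s,plane(c,a,.114).round(4))
E
```

```text
cam [0.436 0.403 0.351]
grasp [251.14459227 248.68856468] descended [250.90263365 208.20068518]
[249.5        210.22222222] [244 188  12  44 468] [0.4059 0.3261 0.114 ]
```

```bash
python3 -m jog '[[0,-0.07,1.5,0,0,0],[0,-0.07,3.5,0,0,0],[0,-0.07,5.5,0,0,0],[0,-0.07,6.8,0,0,0],[0,-0.07,7.5,0,0,0],[0,-0.07,7.5,0,0,0]]' && python3 -m jog '[[0,0,0,0,0,0],[0,0,0,0,0,0],[0,0,0,0,0,0],[0,0,0,0,0,0],[0,0,0,0,0,0],[0,0,0,0,0,0]]' 0 40; python3 - <<'E'
from h import *
from station import ctrl
rel([.4074,.3275,.295],68.7)
c=ctrl.camera('wrist');cv2.imwrite('pics/w2.png',c['img'])
E
```

```text
time_s: 2.15
ee_pos: [0.4071, 0.3276, 0.2952]
eef_rot: [-3.141, 0.001, 1.199]
force: [-0.0, 0.4, -0.7]
grip_width: 0.0517
grip_force: 0.0
time_s: 2.75
ee_pos: [0.4071, 0.3277, 0.2958]
eef_rot: [3.141, -0.0, 1.199]
force: [-0.8, -0.0, 1.2]
grip_width: 0.01
grip_force: 40.0
t 2.75 pos [0.4071 0.3277 0.2958] rpy [ 1.7999e+02 -1.0000e-02  6.8690e+01] F [-0.8 -0.   1.2] w 0.01 gf 40.0
ROW cm [-0.    0.03  0.08] rot [ 0. -0. -0.]
```

View pics/w2.png

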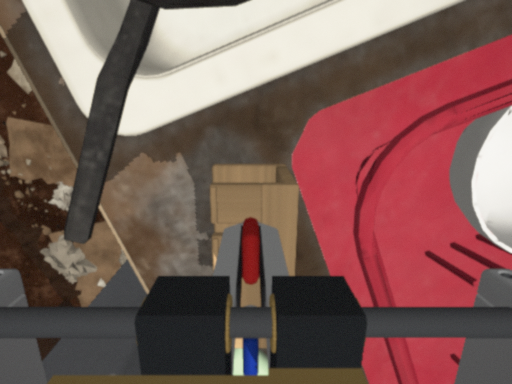

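The red head, at (251,250), sits between the pads with a 10 mm opening and 40 N grip. Now I lift 7 mm and draw the key out along tool -y.

```bash
python3 -m jog '[[0,0,-0.3,0,0,0],[0,0,-0.7,0,0,0],[0,0,-0.7,0,0,0],[0,-0.8,-0.7,0,0,0],[0,-1.6,-0.7,0,0,0],[0,-2.4,-0.7,0,0,0],[0,-3.2,-0.7,0,0,0],[0,-4,-0.7,0,0,0]]' && python3 -m jog '[[0,-1.5,0,0,0,0],[0,-3,0,0,0,0],[0,-4.5,0,0,0,0],[0,-5,-1,0,0,0],[0,-5,-4,0,0,0],[0,-5,-7,0,0,0],[0,-5,-9,0,0,0],[0,-5,-9,0,0,0]]'; python3 - <<'E'
from h import *
from station import ctrl
rel([.489,-.225,.385],86.3)
c=ctrl.camera('top');cv2.imwrite('pics/t3.png',c['img'])
c=ctrl.camera('wrist');i=c['img'];cv2.imwrite('pics/w3.png',i)
a,s,p=blob(i,'red',(235,190,30,95));print(a,s)
E
```

```text
time_s: 3.6
ee_pos: [0.369, 0.3425, 0.3026]
eef_rot: [3.142, 0.0, 1.199]
force: [-0.6, 0.2, -0.6]
grip_width: 0.0096
grip_force: 40.0
time_s: 4.4
ee_pos: [0.3231, 0.3605, 0.3958]
eef_rot: [3.139, -0.005, 1.199]
force: [0.3, -0.7, -0.9]
grip_width: 0.0104
grip_force: 40.0
t 4.4 pos [0.3231 0.3605 0.3958] rpy [179.87  -0.28  68.7 ] F [ 0.3 -0.7 -0.9] w 0.0104 gf 40.0
ROW cm [-48.53  36.73   0.93] rot [ 0.003 -0.004 -0.307]
[250.29094077 251.12369338] [ 241  218   20   67 1148]
```

```bash
python3 -m jog '[[0,0,-1.5,0,0,0],[-3,2.3,-3,0,0,-0.02],[-7,5.3,-3,0,0,-0.05],[-11,8.3,-3,0,0,-0.08],[-15,11.3,-3,0,0,-0.1],[-19,14.4,-3,0,0,-0.12],[-23,17.4,-3,0,0,-0.15],[-27,20.4,-3,0,0,-0.17]]' && python3 - <<'E'
from h import *
rel([.489,-.225,.405],86.3)
E
```

```text
time_s: 5.3
ee_pos: [0.4149, 0.0332, 0.4216]
eef_rot: [-3.14, 0.0, 1.37]
force: [1.5, 0.9, -0.4]
grip_width: 0.0097
grip_force: 40.0
t 5.3 pos [0.4149 0.0332 0.4216] rpy [-1.7991e+02  2.0000e-02  7.8490e+01] F [ 1.5  0.9 -0.4] w 0.0097 gf 40.0
ROW cm [-23.83  12.41   1.65] rot [-0.002  0.    -0.136]
```

```bash
python3 -m jog '[[-4,2.1,0,0,0,-0.03],[-8,4.2,0,0,0,-0.06],[-12,6.3,0,0,0,-0.09],[-16,8.4,0,0,0,-0.11],[-20,10.4,0,0,0,-0.136],[-22.8,11.9,0.8,0,0,-0.136],[-23.8,12.4,1.7,0,0,-0.136],[-23.8,12.4,1.7,0,0,-0.136]]' && python3 -m jog '[[0,0,0,0,0,0],[0,0,0,0,0,0]]'; python3 - <<'E'
from h import *
from station import ctrl
import pickle
rel([.489,-.225,.405],86.3)
for n in('wrist','top'):
    c=ctrl.camera(n);pickle.dump(c,open(n+'4.pkl','wb'))
    P=lambda X:(lambda v:v[:2]/v[2])(c['intrinsics']@(c['R']@np.array(X)+c['t']))
    print(n,'hole px',P([.489,-.225,.104]),'mm/px along',P([.489,-.215,.104]),P([.499,-.225,.104]))
    if n=='wrist': i=c['img']
    cv2.imwrite(f'pics/{n}4.png',c['img'])
E
```

```text
time_s: 6.1
ee_pos: [0.4886, -0.2235, 0.4029]
eef_rot: [-3.138, -0.002, 1.503]
force: [0.2, 1.1, -1.3]
grip_width: 0.01
grip_force: 40.0
time_s: 6.3
ee_pos: [0.4887, -0.2216, 0.406]
eef_rot: [3.141, 0.0, 1.506]
force: [0.7, -0.3, -0.3]
grip_width: 0.0098
grip_force: 40.0
t 6.3 pos [ 0.4887 -0.2216  0.406 ] rpy [1.7998e+02 1.0000e-02 8.6290e+01] F [ 0.7 -0.3 -0.3] w 0.0098 gf 40.0
ROW cm [-0.34  0.06  0.1 ] rot [ 0.  0. -0.]
wrist hole px [251.25875797 196.99549314] mm/px along [250.60786402 187.43749123] [261.14543465 196.36794273]
top hole px [371.94007752 208.28787976] mm/px along [367.82438675 208.34750972] [371.68188515 204.20424218]
```

View pics/wrist4.png

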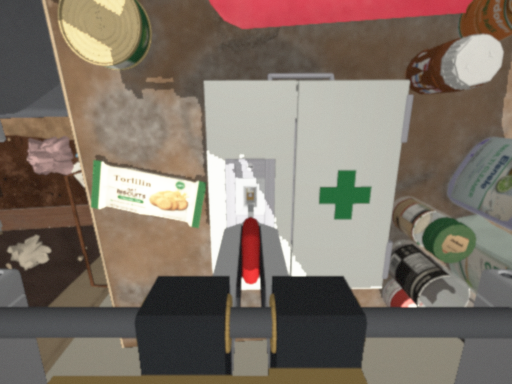

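The wrist view shows the keyhole near (250,197), the blade tip just below it at about (251,212), and the lid seam near column 296. I'll measure the hole and the seam angle.

```bash
python3 - <<'E'
from h import *
import pickle
c=pickle.load(open('wrist4.pkl','rb'));i=c['img'];g=i.mean(2)
pts=[]
for v in list(range(95,150,3))+list(range(205,285,3)):
    r=g[v,286:308]; u=286+np.argmin(r); pts.append((u,v))
pts=np.array(pts,float);W=np.array([plane(c,p,.1)[:2] for p in pts]);
l=cv2.fitLine(W.astype(np.float32),cv2.DIST_HUBER,0,.001,.001).ravel();print('seam yaw(y axis)',np.degrees(np.arctan2(l[0],-l[1])) , l)
pf=[]
for v in range(100,150,3): pf.append((204+np.argmax(np.diff(g[v,196:225]))-8,v))
print(pts[:,0]);
z=cv2.resize(i[165:235,215:305],(720,560),interpolation=cv2.INTER_CUBIC);cv2.imwrite('pics/z4.png',z)
E
```

```text
seam yaw(y axis) 176.3542 [ 0.0635882   0.99797624  0.532337   -0.22268909]
[298. 297. 297. 297. 297. 297. 297. 297. 296. 296. 296. 296. 296. 296.
 295. 296. 295. 295. 295. 293. 293. 293. 293. 292. 292. 292. 292. 292.
 292. 292. 292. 291. 292. 292. 291. 291. 291. 291. 291. 290. 286. 286.
 286. 307. 305. 301.]
```

View pics/z4.png

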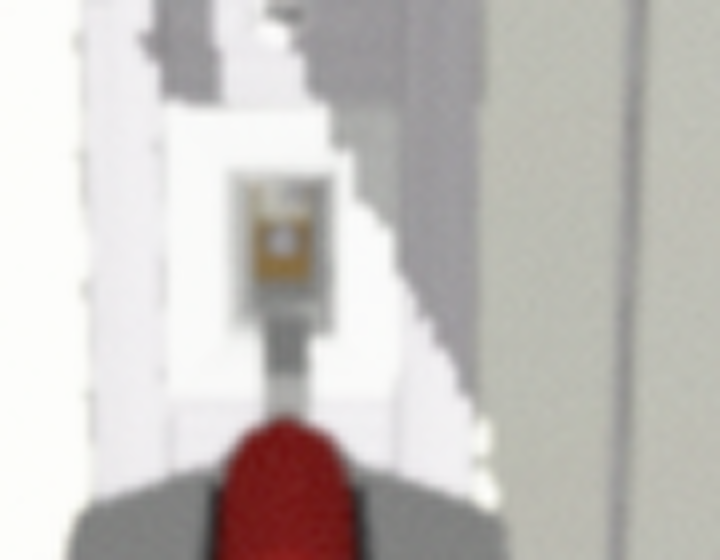

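The crop shows the flared mouth at full-image px about (249.7,196) and the blade about centred on it, near column 250.3. Box yaw is −3.65°, which matches the tool.

```bash
python3 - <<'E'
from h import *
import pickle
c=pickle.load(open('wrist4.pkl','rb'));P=lambda X:(lambda v:v[:2]/v[2])(c['intrinsics']@(c['R']@np.array(X)+c['t']))
print('hole',plane(c,(249.7,196),.104))
# blade column at z~.16 row 206: 
print('blade',plane(c,(250.3,206.5),.16),'tcp',(.4887,-.2216),'tip proj',P([.4887,-.2216,.1555]))
y=np.array([np.cos(np.radians(86.3)),np.sin(np.radians(86.3))])
for s in(16,12,-16):
  for z in(.238,.255): print(s,z,P([*(np.array([.4887,-.2216])+y*s/1000),z]))
a,st,p=blob(c['img'],'red',(235,190,30,95));print(a,st)
s=pickle.load(open('top4.pkl','rb'));b=blob(s['img'],'red',(330,180,90,90));print(b[0],b[1],plane(s,b[0],.23))
E
```

```text
hole [ 0.487499   -0.22385022  0.104     ]
blade [ 0.48858937 -0.21635529  0.16      ] tcp (0.4887, -0.2216) tip proj [250.84449901 210.72229554]
16 0.238 [251.11821769 232.90013379]
16 0.255 [251.21866238 246.82127941]
12 0.238 [251.12342964 239.57948083]
12 0.255 [251.22369434 254.14698811]
-16 0.238 [251.1580013  283.88463065]
-16 0.255 [251.25687468 302.45208031]
[250.17876106 250.95575221] [ 241  218   20   66 1130]
[383.32258065 201.51612903] [380 199   7   6  31] [ 0.48898691 -0.21006222  0.23      ]
```

```bash
python3 -m jog '[[-0.27,-0.08,1.5,0,0,0],[-0.27,-0.08,3,0,0,0],[-0.27,-0.08,4.2,0,0,0],[-0.27,-0.08,4.8,0,0,0],[-0.27,-0.08,5,0,0,0],[-0.27,-0.08,5.2,0,0,0],[-0.27,-0.08,5.2,0,0,0]]' - 60 && python3 -m jog '[[0,0,0.3,0,0,0],[0,0,0.6,0,0,0],[0,0,0.8,0,0,0],[0,0,0.8,0,0,0]]'; python3 - <<'E'
from h import *
from station import ctrl
rel([.4878,-.2242,.3148],86.3)
c=ctrl.camera('wrist');cv2.imwrite('pics/w5.png',c['img'])
c2=ctrl.camera('side')
A=np.hstack([cv2.resize(c['img'][150:300,150:350],(400,300)),cv2.resize(c2['img'][100:160,200:280],(400,300))]);cv2.imwrite('pics/z5.png',A)
E
```

```text
time_s: 7.1
ee_pos: [0.4878, -0.2254, 0.3539]
eef_rot: [3.141, 0.0, 1.505]
force: [0.3, -0.3, -0.3]
grip_width: 0.0098
grip_force: 60.0
time_s: 7.5
ee_pos: [0.4877, -0.2254, 0.3453]
eef_rot: [-3.141, -0.0, 1.505]
force: [0.1, 0.8, -1.4]
grip_width: 0.0095
grip_force: 60.0
t 7.5 pos [ 0.4877 -0.2254  0.3453] rpy [-1.7997e+02 -2.0000e-02  8.6220e+01] F [ 0.1  0.8 -1.4] w 0.0095 gf 60.0
ROW cm [0.11 0.   3.05] rot [-0.    -0.    -0.001]
```

View pics/z5.png

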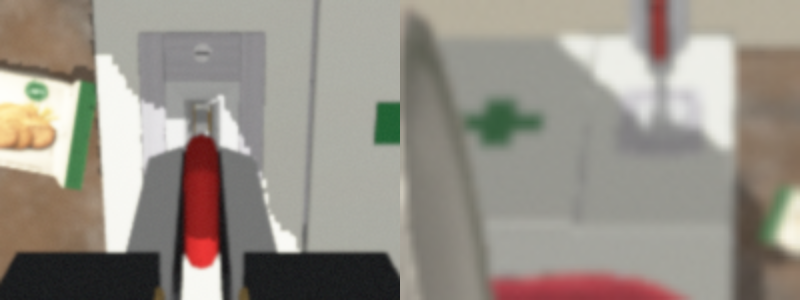

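The blade is in the mouth (crop px about (201,105)) with no contact force, so I continue down in small steps.

```bash
python3 -m jog '[[0.06,0,0.3,0,0,0],[0.06,0,0.6,0,0,0],[0.06,0,0.9,0,0,0],[0.06,0,0.9,0,0,0]]'; python3 -m jog '[[0.15,0,0,0,0,0],[0.15,0,0,0,0,0]]';python3 -m jog '[[-0.3,0,0,0,0,0],[-0.3,0,0,0,0,0]]'
```

```text
time_s: 8.0
ee_pos: [0.4877, -0.2248, 0.3361]
eef_rot: [-3.141, -0.0, 1.505]
force: [-0.3, -0.9, -0.4]
grip_width: 0.0092
grip_force: 60.0
time_s: 8.2
ee_pos: [0.4879, -0.2232, 0.3368]
eef_rot: [3.141, 0.0, 1.505]
force: [1.5, 0.7, -0.1]
grip_width: 0.0094
grip_force: 60.0
time_s: 8.4
ee_pos: [0.4878, -0.226, 0.3368]
eef_rot: [3.141, -0.002, 1.505]
force: [-1.2, 6.8, 1.8]
grip_width: 0.0098
grip_force: 60.0
```

```bash
python3 -m jog '[[0.35,0,0,0,0,0],[0.35,0,0,0,0,0]]';python3 -m jog '[[0.1,0,0,0,0,0],[0.1,0,0,0,0,0]]';python3 -m jog '[[-0.08,0.2,0,0,0,0],[-0.15,0.15,0,0,0,0],[-0.15,0.15,0,0,0,0]]';python3 -m jog '[[0,-0.3,0,0,0,0],[0,-0.3,0,0,0,0]]'
```

```text
time_s: 8.6
ee_pos: [0.4879, -0.2227, 0.3367]
eef_rot: [3.142, 0.0, 1.505]
force: [-0.2, -0.3, -0.9]
grip_width: 0.0099
grip_force: 60.0
time_s: 8.8
ee_pos: [0.488, -0.222, 0.3367]
eef_rot: [3.141, 0.001, 1.505]
force: [-0.0, -1.3, -0.7]
grip_width: 0.0097
grip_force: 60.0
time_s: 9.1
ee_pos: [0.4894, -0.2235, 0.3366]
eef_rot: [-3.142, -0.0, 1.505]
force: [-1.4, 0.1, -0.8]
grip_width: 0.0095
grip_force: 60.0
time_s: 9.3
ee_pos: [0.4864, -0.2232, 0.3368]
eef_rot: [3.14, 0.0, 1.505]
force: [3.5, -0.7, -1.5]
grip_width: 0.0096
grip_force: 60.0
```

```bash
python3 -m jog '[[-0.05,0.18,0.1,0,0,0],[-0.05,0.18,0.2,0,0,0],[-0.05,0.18,0.3,0,0,0],[-0.05,0.18,0.3,0,0,0]]'; python3 -m jog '[[0,0,0.1,0,0,0],[0,0,0.1,0,0,0]]';python3 -m jog '[[0,0,0.05,0,0,0],[0,0,0.05,0,0,0]]'
```

```text
time_s: 9.7
ee_pos: [0.4881, -0.2238, 0.3334]
eef_rot: [-3.141, -0.0, 1.505]
force: [0.5, -0.5, -0.4]
grip_width: 0.0093
grip_force: 60.0
time_s: 9.9
ee_pos: [0.4882, -0.2239, 0.3327]
eef_rot: [3.142, 0.0, 1.505]
force: [0.6, -0.1, 0.9]
grip_width: 0.0094
grip_force: 60.0
time_s: 10.1
ee_pos: [0.4882, -0.2239, 0.3324]
eef_rot: [3.141, 0.0, 1.505]
force: [-0.7, -0.6, 2.4]
grip_width: 0.0095
grip_force: 60.0
```

```bash
python3 -m jog '[[0,0,0.05,0,0,0],[0,0,0.05,0,0,0]]';python3 -m jog '[[0,0,0.05,0,0,0],[0,0,0.05,0,0,0]]';python3 -m jog '[[0.15,0,0,0,0,0],[0.15,0,0,0,0,0],[-0.15,0,0,0,0,0],[-0.15,0,0,0,0,0],[0.15,0,0,0,0,0],[0.15,0,0,0,0,0],[0,0,0,0,0,0],[0,0,0,0,0,0]]'
```

```text
time_s: 10.3
ee_pos: [0.4882, -0.224, 0.3319]
eef_rot: [3.141, 0.001, 1.505]
force: [0.2, -2.0, 2.9]
grip_width: 0.0095
grip_force: 60.0
time_s: 10.5
ee_pos: [0.4882, -0.224, 0.3312]
eef_rot: [3.141, 0.001, 1.505]
force: [0.8, -4.0, 2.6]
grip_width: 0.0098
grip_force: 60.0
time_s: 11.3
ee_pos: [0.4881, -0.2238, 0.331]
eef_rot: [-3.141, -0.001, 1.505]
force: [0.4, -0.9, -0.4]
grip_width: 0.0095
grip_force: 60.0
```

```bash
python3 -m jog '[[0,0,0.1,0,0,0],[0.15,0,0.1,0,0,0],[0.15,0,0.1,0,0,0],[-0.15,0,0.1,0,0,0],[-0.15,0,0.1,0,0,0],[0.15,0,0.1,0,0,0],[0.15,0,0.1,0,0,0],[0,0,0.1,0,0,0]]';python3 -m jog '[[0,0,0.1,0,0,0],[0,0,0.1,0,0,0]]'
```

```text
time_s: 12.1
ee_pos: [0.4882, -0.2236, 0.3302]
eef_rot: [-3.142, -0.0, 1.505]
force: [0.2, -0.0, -0.7]
grip_width: 0.0096
grip_force: 60.0
time_s: 12.3
ee_pos: [0.4881, -0.2237, 0.329]
eef_rot: [-3.141, -0.0, 1.505]
force: [0.2, 0.1, -0.2]
grip_width: 0.0095
grip_force: 60.0
```

```bash
python3 -m jog '[[0,0,0.1,0,0,0],[0,0,0.15,0,0,0],[0,0,0.15,0,0,0]]';python3 -m jog '[[0,0,0.1,0,0,0],[0,0,0.1,0,0,0]]';python3 -m jog '[[0,0,0.07,0,0,0],[0,0,0.07,0,0,0]]'
```

```text
time_s: 12.6
ee_pos: [0.4881, -0.2238, 0.3275]
eef_rot: [-3.141, -0.0, 1.505]
force: [0.4, -0.2, -0.6]
grip_width: 0.0093
grip_force: 60.0
time_s: 12.8
ee_pos: [0.4881, -0.2238, 0.3266]
eef_rot: [-3.142, -0.0, 1.505]
force: [-0.4, 0.1, 0.1]
grip_width: 0.0094
grip_force: 60.0
time_s: 13.0
ee_pos: [0.4882, -0.2239, 0.3262]
eef_rot: [3.141, 0.0, 1.505]
force: [-0.6, 0.7, 2.0]
grip_width: 0.0096
grip_force: 60.0
```

Contact with the second pin; same routine.

```bash
python3 -m jog '[[0,0,0.08,0,0,0],[0.15,0,0.08,0,0,0],[0.15,0,0.08,0,0,0],[-0.15,0,0.08,0,0,0],[-0.15,0,0.08,0,0,0],[0.15,0,0.08,0,0,0],[0.15,0,0.08,0,0,0],[0,0,0.08,0,0,0]]';python3 -m jog '[[0,0,0.08,0,0,0],[-0.15,0,0.08,0,0,0],[-0.15,0,0.08,0,0,0],[0.15,0,0.08,0,0,0],[0.15,0,0.08,0,0,0],[-0.15,0,0.08,0,0,0],[-0.15,0,0.08,0,0,0],[0,0,0.08,0,0,0]]';python3 -m jog '[[0,0,0.08,0,0,0],[0,0,0.08,0,0,0]]'
```

```text
time_s: 13.8
ee_pos: [0.4881, -0.2238, 0.325]
eef_rot: [-3.141, -0.0, 1.505]
force: [0.4, 1.4, -0.8]
grip_width: 0.0097
grip_force: 60.0
time_s: 14.6
ee_pos: [0.4881, -0.2239, 0.3243]
eef_rot: [-3.141, -0.0, 1.505]
force: [0.2, 0.4, -0.4]
grip_width: 0.0098
grip_force: 60.0
time_s: 14.8
ee_pos: [0.4882, -0.2238, 0.3235]
eef_rot: [3.142, -0.0, 1.505]
force: [0.8, 0.9, -0.7]
grip_width: 0.0098
grip_force: 60.0
```

```bash
python3 -m jog '[[0.1,0,0.05,0,0,0],[-0.1,0,0.1,0,0,0],[0.1,0,0.15,0,0,0],[-0.1,0,0.2,0,0,0],[0,0,0.2,0,0,0]]';python3 -m jog '[[0.1,0,0.05,0,0,0],[-0.1,0,0.1,0,0,0],[0.1,0,0.15,0,0,0],[-0.1,0,0.2,0,0,0],[0,0,0.2,0,0,0]]';python3 -m jog '[[0,0,0.1,0,0,0],[0,0,0.2,0,0,0],[0,0,0.2,0,0,0]]';python3 -m jog '[[0,0,0.1,0,0,0],[0,0,0.15,0,0,0],[0,0,0.15,0,0,0]]'
```

```text
time_s: 15.3
ee_pos: [0.4881, -0.2239, 0.3214]
eef_rot: [-3.141, -0.0, 1.505]
force: [-0.5, 0.7, -0.5]
grip_width: 0.0096
grip_force: 60.0
time_s: 15.8
ee_pos: [0.4881, -0.224, 0.3194]
eef_rot: [-3.141, -0.0, 1.505]
force: [0.3, 1.0, 0.2]
grip_width: 0.0094
grip_force: 60.0
time_s: 16.1
ee_pos: [0.4881, -0.2239, 0.3174]
eef_rot: [-3.141, 0.0, 1.505]
force: [-0.7, 0.2, -1.1]
grip_width: 0.0096
grip_force: 60.0
time_s: 16.4
ee_pos: [0.4881, -0.2239, 0.3159]
eef_rot: [-3.141, 0.0, 1.505]
force: [-0.6, 0.4, -1.2]
grip_width: 0.0097
grip_force: 60.0
```

```bash
python3 -m jog '[[0,0,0.06,0,0,0],[0,0,0.06,0,0,0]]';python3 -m jog '[[0,0,0.05,0,0,0],[0,0,0.05,0,0,0]]';python3 -m jog '[[0,0,0.03,0,0,0],[0,0,0.03,0,0,0]]'
```

```text
time_s: 16.6
ee_pos: [0.4881, -0.2238, 0.3154]
eef_rot: [-3.142, 0.0, 1.505]
force: [0.3, 0.4, -0.6]
grip_width: 0.0095
grip_force: 60.0
time_s: 16.8
ee_pos: [0.4881, -0.2238, 0.3149]
eef_rot: [-3.142, 0.0, 1.505]
force: [0.1, 0.2, 0.5]
grip_width: 0.0094
grip_force: 60.0
time_s: 17.0
ee_pos: [0.4881, -0.2238, 0.3147]
eef_rot: [3.142, 0.0, 1.505]
force: [-0.5, -0.1, 1.0]
grip_width: 0.0098
grip_force: 60.0
```

```bash
python3 -m jog '[[0,0,0.03,0,0,0],[0,0,0.03,0,0,0],[0,0,0.03,0,0,0]]';python3 -m jog '[[0,0,0,0,0,0.1],[0,0,0,0,0,0.2],[0,0,0,0,0,0.3],[0,0,0,0,0,0.4],[0,0,0,0,0,0.5],[0,0,0,0,0,0.6],[0,0,0,0,0,0.7],[0,0,0,0,0,0.7]]'; python3 -c "
from h import *
rel([.4882,-.2238,.3148],0);from station import ctrl;print(ctrl.get_obs()['moment'].round(2))"
```

```text
time_s: 17.3
ee_pos: [0.4882, -0.2238, 0.3146]
eef_rot: [3.141, 0.0, 1.505]
force: [-1.3, 1.2, 5.3]
grip_width: 0.0097
grip_force: 60.0
time_s: 18.1
ee_pos: [0.4882, -0.2238, 0.3146]
eef_rot: [3.141, -0.0, 0.801]
force: [-0.5, 1.7, 6.1]
grip_width: 0.0097
grip_force: 60.0
t 18.1 pos [ 0.4882 -0.2238  0.3146] rpy [ 1.7998e+02 -1.0000e-02  4.5920e+01] F [-0.5  1.7  6.1] w 0.0097 gf 60.0
ROW cm [-0.   -0.   -0.02] rot [ 0.    -0.     0.801]
[0.29 0.38 0.13]
```

```bash
python3 -m jog '[[0,0,0,0,0,0.1],[0,0,0,0,0,0.2],[0,0,0,0,0,0.3],[0,0,0,0,0,0.4],[0,0,0,0,0,0.5],[0,0,0,0,0,0.6],[0,0,0,0,0,0.7],[0,0,0,0,0,0.7]]';python3 -m jog '[[0,0,0,0,0,0.06],[0,0,0,0,0,0.12],[0,0,0,0,0,0.12]]'; python3 - <<'E'
from h import *
rel([.4882,-.2238,.3148],0);from station import ctrl;print(ctrl.get_obs()['moment'].round(2))
a=ctrl.camera('top')['img'];b=ctrl.camera('side')['img'];w=ctrl.camera('wrist')['img']
cv2.imwrite('pics/z6.png',np.hstack([cv2.resize(w,(400,300)),cv2.resize(b[90:165,195:295],(400,300))]))
E
```

```text
time_s: 18.9
ee_pos: [0.4882, -0.2239, 0.3146]
eef_rot: [3.141, -0.001, 0.103]
force: [1.1, -1.0, 5.7]
grip_width: 0.0096
grip_force: 60.0
time_s: 19.2
ee_pos: [0.4882, -0.2239, 0.3146]
eef_rot: [3.141, -0.001, -0.013]
force: [0.5, 0.6, 4.5]
grip_width: 0.0095
grip_force: 60.0
t 19.2 pos [ 0.4882 -0.2239  0.3146] rpy [ 1.7997e+02 -4.0000e-02 -7.7000e-01] F [0.5 0.6 4.5] w 0.0095 gf 60.0
ROW cm [-0.   -0.01 -0.02] rot [ 0.    -0.001 -0.013]
[-0.02  0.11  0.11]
```

View pics/z6.png

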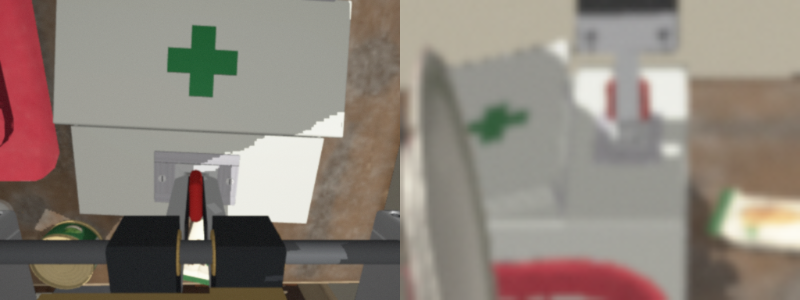

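The lid has sprung up: its front edge is raised and overhangs the deck, at crop row about 130. I'll turn slightly further towards the stop, check the torque, then hand in.

```bash
python3 -m jog '[[0,0,0,0,0,0.05],[0,0,0,0,0,0.08],[0,0,0,0,0,0.08],[0,0,0,0,0,0.08]]'; python3 - <<'E'
from h import *
from station import ctrl
rel([.4882,-.2238,.3148],0);print(ctrl.get_obs()['moment'].round(2));print(ctrl.hand_in())
E
```

```text
time_s: 19.75
ee_pos: [0.4882, -0.2239, 0.3146]
eef_rot: [3.141, -0.001, -0.091]
force: [-0.7, -1.4, 5.5]
grip_width: 0.0097
grip_force: 60.0
t 19.75 pos [ 0.4882 -0.2239  0.3146] rpy [ 1.7997e+02 -5.0000e-02 -5.2300e+00] F [-0.7 -1.4  5.5] w 0.0097 gf 60.0
ROW cm [-0.   -0.01 -0.02] rot [ 0.001 -0.001 -0.091]
[-0.08  0.16  0.11]
the job is handed in; nothing more can be done
None
```

The red key is fully home in the lock, turned about 1.6 rad clockwise at the gripper and still held there; the last pictures show the lid sprung up, the blue key was left in its slot, and I handed the job in at about 20 s (no verdict was returned).

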